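Hold the feed pump's pressure arm open

TASK

I want to lay a new tube in the plant feed pump. Stop the pump by turning its speed knob fully anticlockwise to the end stop; then push the sprung pressure arm back, away from the roller wheel, by its orange thumb lug, past the last ratchet click and on to its end stop, and finish while still holding it there against its spring. Leave the pots, the bottle and the hygrometer around the pump where they stand.

Things in the scene. Friction and masses are not known exactly. Their poses are not given: they have to be found in the camera images.
- pump: Bench peristaltic feed pump, fixed: a low white console 220 (x) x 320 (y) x 90 mm with a flat deck on top. Origin: centre of its underside. x points to its rear, y to its left. On the deck, in mm: roller wheel at (-28, -5), radius 36, 35 high; knob at (-62, 113); tube guides at (-80, -40) and (-80, 30), 20 high; steel pins at (13, 35) and (69, -19), 24 high.
- pivot_top (a point): Point on the upright pivot axis of the pressure arm, 121 mm above the table, on top of its dark steel barrel (32 mm diameter); fixed to the pump at x 25, y -75 mm of it. Axes as the pump's. The blue arm bar, 16 mm wide and 98 to 116 mm above the table, runs from here to 14 mm short of the lug's centre line.
- lug (a point): The orange thumb lug at the arm's free end, 135 mm from the pivot axis: upright block, 14 mm thick along its x (+x is the way to push), 30 mm along its y (away from the pivot), from 98 to 146 mm above the table; 25 mm are free beside it on both x sides. This point is on its centre line, 135 mm above the table. The axes turn with the arm.
- pressure_arm (a joint): Angle of the arm (blue bar, white shoe, orange lug) about its pivot, rad. 0: closed, shoe round the wheel. Grows clockwise from above, to the pump's +x, up to the end stop at 0.48 (lug moved 64 mm). The spring pushes back with 4 N at the lug when closed, 10 N at the stop. The ratchet clicks at about 0.15, 0.24, 0.33; let go, it falls back to the notch (0.135, 0.22 or 0.31) and stays there.
- speed_knob (a joint): Angle of the speed knob about its upright axis, rad. 0: fully anticlockwise seen from above, at its end stop (pump off). Grows clockwise to 4.71 (full speed). Stiff enough (0.04 N m) to stay where it is left.
- speed_knob_grip (a point): Point on the knob's axis at the height to grip, 127 mm above the table. The black grip bar is 14 mm thick, 40 mm long, its top 134 mm and its disc's top (42 mm diameter) 104 mm above the table. The axes turn with the knob: x along the bar, the white mark on its -x end. The scale's red dot is where the mark stands at off.
- clay_pot: Bystander: terracotta pot with seedlings, 76 mm diameter, 70 mm high, loose beside the pump. Origin: centre of its underside.
- black_pot: Bystander: black pot with seedlings, 72 mm diameter, 66 mm high, loose. Origin: centre of its underside.
- feed_bottle: Bystander: white plastic bottle with green cap, 60 mm diameter, 150 mm high, loose. Origin: centre of its underside.
- hygrometer: Bystander: brass dial hygrometer, 72 mm diameter, upright on a wooden foot, 86 mm high, loose behind the pump. Origin: centre of its underside.

How it is judged:
By the outcome, as a careful person would: the job done as asked, in the order asked, and still so for the second after the job is handed in, while the arm keeps its last pose, push and grip.
It also fails if it takes over 54 s, if anything falls off the work surface, if the arm or the gripper's body presses on something with over 40 N, if the wrist force passes 120 N, or if a joint passes its speed limit or range.

ROBOT

A 7-joint arm with a two-finger parallel gripper is mounted at the origin on the work surface. World frame = base frame: x ahead of the robot, y to its left, z up, the work surface at z = 0. Lengths are in m, angles in rad, forces in N, time in s.
With the tool pointing down it reaches from about 0.4 to 0.875 m from the base axis. Payload 19.3 kg.
Tool frame: the origin (TCP) lies between the finger pads; the fingertips stand bot.nose_length ahead of it and the grasp point (between the pads) lies 8 mm behind it (bot.nose_length is the distance from the TCP to the fingertips, in m); z points along the fingers, y is the line along which they close (so a half turn about z gives the same grasp; the last joint's range is limited). The gripper opens to 85 mm and grips with 20 to 120 N. Pads are 22 mm wide; open, the fingers measure 114 mm over their backs; the gripper's body (76 mm by 85 mm) begins 54 mm behind the grasp point. The pads swing forward as they close: fully open they stand 13 mm farther back than shut.
Start: joints at [-1.294, 0.521, -0.036, 1.599, 0.021, 1.021, -0.113], TCP at [0.212, 0.588, 0.218] pointing down, gripper open.
Joint ranges: [-2.91, 2.91], [-0.3, 2.13], [-1.5, 1.42], [0.17, 2.43], [-1.26, 4.41], [0.16, 1.93], [-2.52, 2.52]. Speed limits (rad/s): [1.89, 1.89, 2.39, 2.39, 3.01, 3.01, 3.01].

INTERFACE

Orientations are given as a 3x3 rotation matrix whose columns are the frame's x, y, z axes.
In Python, from workcell import sensors, camera, camera_info, ticket, bot gives the robot as it stands.
- The arm moves only by the tool jog_arm, never from a script. Its argument "deltas" is a list of rows, each an object of numbers: "tx", "ty", "tz": the shift along the tool's x, y, z in mm; "wx", "wy", "wz": the turn, a rotation vector about the tool's x, y, z in rad. In form: [{"tx": .., "ty": .., "tz": .., "wx": .., "wy": .., "wz": ..}, ...]. A call has 1 to 12 rows; each row is the pose to reach, as a shift and turn from the pose commanded when the call began, along the tool's axes at that moment; what a row does not reach only later rows make up. A row lasts 1/8 s, in which the tool goes at most 62.5 mm and 10.7 degrees, less where a joint would pass 70% of its speed; a pose out of reach is approached as far as the arm can. A call with a gripper value outside its range is refused whole. "jaw" is the closure, from 0 (fully open) to 1 (shut), set as the call begins (left out, the last holds). The fingers move at their own pace and stop on an object; "squeeze" is the grip in N (left out, the last holds). Time passes only in rows, so rows that repeat a pose let the fingers close. It gives the time, the measured TCP pose, the force, the opening and the grip force at its end, in the units of the state.
- sensors.get_state(): the state, without advancing time (a new reading comes with each control period).
- camera(name): name is "side" or "top" or "wrist"; returns (picture, depth): 480x640x3 uint8, blue, green, red; 480x640 float32, m along the optical axis (not along the pixel's ray), 0 where there is no reading.
- camera_info(name): a dict with "fx", "fy", "cx", "cy" (pixels), "k1" (the pictures are not rectified: a ray, as slopes to the right and down, at radius r is drawn at 1 + k1 r^2 times it, then the intrinsics apply), "origin" and "orientation" of the camera in the world. Camera axes: x right, y down, z forward; pixel columns grow to the right and rows downward; lengths in m; the calibration is good to about 2 mm. A picture is of the moment at which its call begins: read the wrist's pose just before it. camera_info takes no time and is no camera call; for the wrist camera it gives the pose at the moment of the call.
- ticket.close_job(): hands the job in; it is judged then, once.
The state is a dict: "t": time; "joint_pos": joint angles; "joint_vel": joint speeds; "effort": joint torques, N m; "tcp_pos": TCP position; "tool_rot": TCP orientation; "wrist_force": force on the tool from outside, world axes, zero at the start; "ft_torque": the same for the moment, N m; "grip_width": opening from 0.0 (shut) to 1.0 (fully open); "grip_force": force on a finger pad.
Only numpy, scipy, OpenCV 4.12 (cv2) and the standard library are available. Lean on these libraries where they do the work, as an engineer would, in place of code of your own. Each camera call takes 0.05 s, during which the arm holds its last target. There are 200 camera calls.

## Working session

There is one attempt and no reset: what is moved stays moved. The work goes in short steps, Python scripts to look and compute and a tool call to move; the robot and the scene stay as the last step left them, time stands still between calls to the robot, and variables do not carry over. Pictures are saved under pics/ and viewed, at most 10 in all, crops included, and the job is handed in when it is done.

Besides the shell and the picture viewer there is one more tool, called after "Request:" as name(argument=value, ...), one argument or row to a line, values as JSON. jog_arm: Moves the arm, as the interface text tells. Its arguments: {"type":"object","properties":{"deltas":{"type":"array"},"jaw":{"type":"number"},"squeeze":{"type":"number"}},"required":["deltas"]}

```bash
mkdir -p pics; ls; python3 - <<'E'
from workcell import sensors,camera,camera_info,bot
import cv2,numpy as np
s=sensors.get_state();print(s['t'],s['tcp_pos'],np.round(s['tool_rot'],3),bot.nose_length)
for n in ['side','top']:
    p,d=camera(n);cv2.imwrite(f'pics/{n}0.png',p);np.savez(f'{n}0.npz',p=p,d=d);print(n,camera_info(n))
E
```

```text
pics
0.0 [0.21236685 0.58745801 0.21733409] [[-0.94   0.34  -0.   ]
 [ 0.34   0.94  -0.001]
 [-0.    -0.001 -1.   ]] 0.011
side {'fx': 614.1659432611177, 'fy': 614.1659432611177, 'cx': 325.23938555126153, 'cy': 235.15313588595671, 'k1': -0.1678675620600293, 'origin': array([0.51708127, 0.86481585, 1.1116107 ]), 'orientation': array([[-0.98826641, -0.11020185,  0.10575944],
       [-0.15252782,  0.74852696, -0.64532368],
       [-0.00804793, -0.65388297, -0.7565529 ]])}
top {'fx': 614.1796005692237, 'fy': 614.1796005692237, 'cx': 320.31129569880596, 'cy': 243.73415836550512, 'k1': 0.022273901629155782, 'origin': array([0.58521083, 0.00833799, 1.20879048]), 'orientation': array([[ 0.00393883, -0.99727966,  0.07360541],
       [-0.99990434, -0.00295185,  0.01351302],
       [-0.01325899, -0.0736516 , -0.99719589]])}
```

View pics/top0.png

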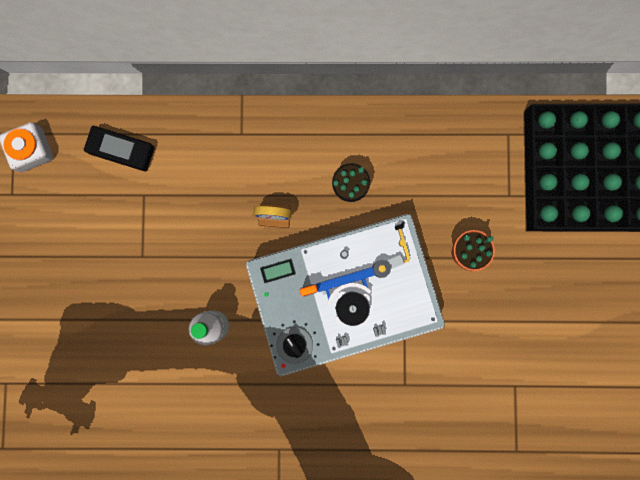

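View pics/side0.png

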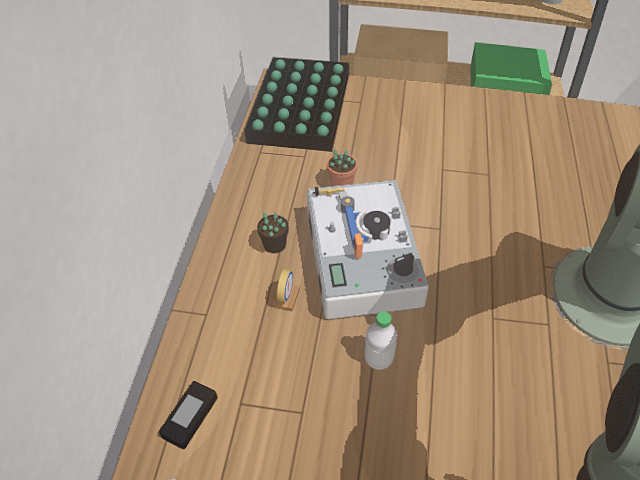

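The top view shows the pump: knob (294,345), red dot (283,365), orange lug (308,291), barrel (381,268), roller (352,309). Bottle is at (205,328) and the hygrometer at (273,215), both near the pump's left/rear side.

```bash
cat > h.py <<'E'
import numpy as np,cv2
from workcell import camera_info
def ray(n,uv,ci=None):
    c=ci or camera_info(n);x=np.array([(uv[0]-c['cx'])/c['fx'],(uv[1]-c['cy'])/c['fy']]);u=x.copy()
    for _ in range(20): u=x/(1+c['k1']*(u@u))
    return c['origin'],c['orientation']@np.r_[u,1]
def onz(n,uv,z,ci=None):
    o,d=ray(n,uv,ci);return (o+d*(z-o[2])/d[2])
E
python3 - <<'E'
from h import *
p=np.load('top0.npz')['p']
hsv=cv2.cvtColor(p,cv2.COLOR_BGR2HSV)
def blobs(name,m,roi,z):
    x0,y0,x1,y1=roi;mm=np.zeros_like(m);mm[y0:y1,x0:x1]=m[y0:y1,x0:x1]
    n,l,st,c=cv2.connectedComponentsWithStats(mm)
    for i in range(1,n):
        if st[i,4]>=4: print(name,st[i],c[i].round(1),onz('top',c[i],z).round(4))
H,S,V=cv2.split(hsv)
roi=(245,205,445,380)
u=lambda b:b.astype(np.uint8)
blobs('roller',u(V<50),(330,285,375,330),.125)
blobs('lug',u((H>4)&(H<15)&(S>180)&(V>120)),(295,275,325,305),.146)
blobs('red',u(((H<4)|(H>175))&(S>120)),(270,350,295,375),.09)
blobs('knobdark',u(V<45),(270,325,320,370),.134)
blobs('white',u((V>170)&(S<40)),(280,325,312,362),.134)
blobs('bluebar',u((H>105)&(H<125)&(S>120)),roi,.116)
big=lambda r,k:cv2.resize(p[r[1]:r[3],r[0]:r[2]],None,fx=k,fy=k,interpolation=cv2.INTER_CUBIC)
a=big((262,315,328,380),8);b=big((292,250,412,310),6)
W=max(a.shape[1],b.shape[1]);cv2.imwrite('pics/knob.png',cv2.resize(np.hstack([a,cv2.resize(big((295,255,361,320),8),(a.shape[1],a.shape[0]))]),(800,394)))
E
```

```text
roller [336 292  33  33 784] [352.2 308.3] [ 0.5518 -0.0334  0.125 ]
lug [300 285  17  11  48] [308.1 289. ] [0.5853 0.0435 0.146 ]
red [281 364   5   4  16] [283.  365.5] [0.4478 0.0898 0.09  ]
knobdark [273 333   3   2   5] [273.8 333.4] [0.5081 0.1031 0.134 ]
knobdark [283 334  23  24 399] [294.4 345.5] [0.4875 0.0671 0.134 ]
white [282 327   3   2   4] [283.2 327.8] [0.5179 0.0867 0.134 ]
white [288 339   4   6   9] [289.4 341.6] [0.4942 0.0758 0.134 ]
bluebar [257 215   2   2   4] [257.5 215.5] [0.7163 0.1359 0.116 ]
bluebar [316 267  60  32 557] [345.4 279.8] [ 0.6017 -0.0217  0.116 ]
```

View pics/knob.png

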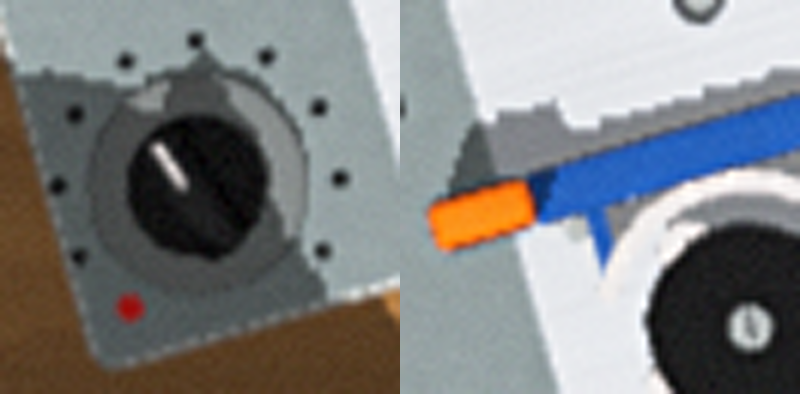

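The crops show the knob's mark pointing up-left (tip ~(288,339)), with the red dot lower-left at (283,365). The lug and bar are near closed, with the lug centred at about (308,290).

```bash
python3 - <<'E'
from h import *
from workcell import sensors
r=onz('top',(352.2,308.3),.125)[:2];k=onz('top',(294.4,345.5),.104)[:2]
lug=onz('top',(308.1,290),.146)[:2]
red=onz('top',(283,365.5),.09)[:2];mk=onz('top',(288.2,339.5),.134)[:2]
P=np.array([[-.028,-.005],[-.062,.113]]);Wd=k-r;Pd=P[1]-P[0]
yaw=np.arctan2(Wd[1],Wd[0])-np.arctan2(Pd[1],Pd[0]);R=np.array([[np.cos(yaw),-np.sin(yaw)],[np.sin(yaw),np.cos(yaw)]])
o=(r+k)/2-R@P.mean(0)
print('yaw',yaw,'len',np.hypot(*Wd),np.hypot(*Pd),'origin',o)
pv=o+R@[.025,-.075];kn=o+R@P[1]
print('pivot',pv,'knob',kn,'lug',lug,'lug-pivot',np.hypot(*(lug-pv)))
print('lug in pump',R.T@(lug-o), 'arm ang world',np.degrees(np.arctan2(*(lug-pv)[::-1])))
a=lambda v:np.degrees(np.arctan2(v[1],v[0]))
print('red',a(red-kn),'mark',a(mk-kn))
for n,uv,z in [('bottlecap',(198,331),.15),('clay',(474,250),.07),('corner',(247,262),.09),('c2',(407,215),.09),('c3',(443,327),.09),('c4',(281,375),.09)]:
    w=onz('top',uv,z)[:2];print(n,w.round(3),(R.T@(w-o)).round(3))
for n,w in [('pivot',np.r_[pv,.121]),('knob',np.r_[kn,.134]),('lug',np.r_[lug,.146])]:
    c=camera_info('side');q=c['orientation'].T@(w-c['origin']);u=q[:2]/q[2];u=u*(1+c['k1']*(u@u));print(n,'side px',u*c['fx']+[c['cx'],c['cy']])
p=np.load('side0.npz')['p'];hsv=cv2.cvtColor(p,cv2.COLOR_BGR2HSV);H,S,V=cv2.split(hsv)
m=((H>4)&(H<15)&(S>180)&(V>120)).astype(np.uint8);m[:,:345]=0;m[:225]=0;m[270:]=0;m[:,380:]=0
print('side lug',cv2.boundingRect(m))
print(sensors.get_state()['joint_pos'])
E
```

```text
yaw 0.3001202308927593 len 0.12215611252532073 0.12280065146407002 origin [ 0.57725104 -0.02058222]
pivot [ 0.62330619 -0.08483892] knob [0.48461562 0.06903741] lug [0.58352802 0.04350184] lug-pivot 0.13436388600767615
lug in pump [0.02494191 0.05936387] arm ang world 107.22039452637367
red 150.57107148988518 mark 34.17136055273302
bottlecap [0.513 0.232] [0.013 0.26 ]
clay [ 0.658 -0.261] [ 0.007 -0.253]
corner [0.634 0.157] [0.107 0.153]
c2 [ 0.721 -0.135] [ 0.103 -0.152]
c3 [ 0.518 -0.198] [-0.109 -0.152]
c4 [0.431 0.093] [-0.106  0.152]
pivot side px [346.61710881 201.72773647]
knob side px [404.28379901 258.25886771]
lug side px [357.86925774 239.65609959]
side lug (0, 0, 0, 0)
[-1.29417395  0.52194748 -0.0363206   1.59997446  0.02119556  1.02113647
 -0.11281181]
```

Request:
jog_arm(
  deltas=[
    {"tx": -36,"ty": -33,"wz": 0.183},
    {"tx": -72,"ty": -66,"wz": 0.367},
    {"tx": -108,"ty": -98,"wz": 0.55},
    {"tx": -144,"ty": -131,"wz": 0.733},
    {"tx": -180,"ty": -164,"wz": 0.917},
    {"tx": -216,"ty": -197,"wz": 1.1},
    {"tx": -252,"ty": -230,"wz": 1.283},
    {"tx": -288,"ty": -263,"wz": 1.466},
    {"tx": -324,"ty": -295,"wz": 1.65},
    {"tx": -360,"ty": -328,"wz": 1.833},
    {"tx": -396,"ty": -361,"wz": 2.016},
    {"tx": -432,"ty": -394,"wz": 2.199},
  ],
  jaw=0.4,
  squeeze=40,
)

```text
schema error: expected keys tx, ty, tz, wx, wy, wz
```

Request:
jog_arm(
  deltas=[
    {"tx": -36,"ty": -33,"tz": 0,"wx": 0,"wy": 0,"wz": 0.183},
    {"tx": -72,"ty": -66,"tz": 0,"wx": 0,"wy": 0,"wz": 0.367},
    {"tx": -108,"ty": -98,"tz": 0,"wx": 0,"wy": 0,"wz": 0.55},
    {"tx": -144,"ty": -131,"tz": 0,"wx": 0,"wy": 0,"wz": 0.733},
    {"tx": -180,"ty": -164,"tz": 0,"wx": 0,"wy": 0,"wz": 0.917},
    {"tx": -216,"ty": -197,"tz": 0,"wx": 0,"wy": 0,"wz": 1.1},
    {"tx": -252,"ty": -230,"tz": 0,"wx": 0,"wy": 0,"wz": 1.283},
    {"tx": -288,"ty": -263,"tz": 0,"wx": 0,"wy": 0,"wz": 1.466},
    {"tx": -324,"ty": -295,"tz": 0,"wx": 0,"wy": 0,"wz": 1.65},
    {"tx": -360,"ty": -328,"tz": 0,"wx": 0,"wy": 0,"wz": 1.833},
    {"tx": -396,"ty": -361,"tz": 0,"wx": 0,"wy": 0,"wz": 2.016},
    {"tx": -432,"ty": -394,"tz": 0,"wx": 0,"wy": 0,"wz": 2.199},
  ],
  jaw=0.4,
  squeeze=40,
)

```text
t: 1.6
tcp_pos: [0.4853, 0.069, 0.2179]
tool_rot: [[0.831, 0.556, 0.0], [0.556, -0.831, 0.0], [0.0, -0.0, -1.0]]
wrist_force: [0.5, 0.2, 1.3]
grip_width: 0.599
grip_force: 0.0
```

```bash
python3 - <<'E'
from h import *
from workcell import camera,sensors
s=sensors.get_state();ci=camera_info('wrist');p,d=camera('wrist');cv2.imwrite('pics/w1.png',p);np.savez('w1.npz',p=p,d=d,**{k:v for k,v in ci.items()})
print(s['tcp_pos'],s['joint_pos'],ci)
E
```

```text
[0.48525448 0.06901712 0.21792591] [-0.74141804  0.36099137  0.61823786  1.96940811 -0.26648595  0.89129596
 -0.96513028] {'fx': 384.06664484446026, 'fy': 384.06664484446026, 'cx': 321.3300288338059, 'cy': 233.53492053072262, 'k1': 0.0033894322979696923, 'origin': array([0.5469998 , 0.11023046, 0.37468987]), 'orientation': array([[ 5.56518912e-01, -7.94481415e-01, -2.43076083e-01],
       [-8.30834900e-01, -5.32260846e-01, -1.62516954e-01],
       [-2.63181852e-04,  2.92399852e-01, -9.56296114e-01]])}
```

View pics/w1.png

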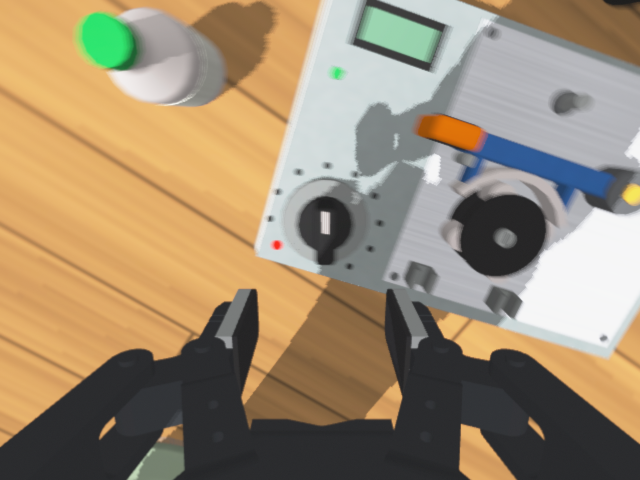

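The wrist view shows the bar aligned with the tool's x axis: mark (325,212)–(326,233), bar down to about (326,262). The fingers are symmetric about column 322.

```bash
python3 - <<'E'
from h import *
z=np.load('w1.npz');ci={k:z[k] for k in z.files if k not in 'pd'}
for k in('fx','fy','cx','cy','k1'):ci[k]=float(ci[k])
p=z['p'];g=cv2.cvtColor(p,cv2.COLOR_BGR2GRAY)
m=(g>110).astype(np.uint8);mm=np.zeros_like(m);mm[205:240,312:340]=m[205:240,312:340]
n,l,st,c=cv2.connectedComponentsWithStats(mm)
for i in range(1,n):
    if st[i,4]>20:
        pts=np.argwhere(l==i)[:,::-1].astype(float);W=np.array([onz('',q,.134,ci)[:2] for q in pts]);v=np.linalg.svd(W-W.mean(0))[2][0]
        print(st[i],'mark',W.mean(0).round(4),np.degrees(np.arctan2(v[1],v[0])),'ext',np.ptp((W-W.mean(0))@v))
m=(g<45).astype(np.uint8);mm=np.zeros_like(m);mm[185:270,295:360]=m[185:270,295:360]
c,h=cv2.findContours(mm,0,2)
c=max(c,key=cv2.contourArea);pts=c[:,0][c[:,0,1]<235].astype(np.float32);(x,y),r=cv2.minEnclosingCircle(pts);print('disc',x,y,r,onz('',(x,y),.104,ci).round(4))
E
```

```text
[321 211   9  24 202] mark [0.4935 0.0716] -144.64133073954838 ext 0.015589055379623337
disc 332.0 216.5 23.048959732055664 [0.4933 0.065  0.104 ]
```

Request:
jog_arm(
  deltas=[
    {"tx": 0,"ty": 1.5,"tz": 40,"wx": 0,"wy": 0,"wz": -0.02},
    {"tx": 0,"ty": 1.5,"tz": 75,"wx": 0,"wy": 0,"wz": -0.02},
    {"tx": 0,"ty": 1.5,"tz": 90,"wx": 0,"wy": 0,"wz": -0.02},
    {"tx": 0,"ty": 1.5,"tz": 96,"wx": 0,"wy": 0,"wz": -0.02},
    {"tx": 0,"ty": 1.5,"tz": 96,"wx": 0,"wy": 0,"wz": -0.02},
  ],
)

```text
t: 2.28
tcp_pos: [0.486, 0.0692, 0.1224]
tool_rot: [[0.816, 0.578, 0.001], [0.578, -0.816, 0.0], [0.001, 0.0, -1.0]]
wrist_force: [-0.2, -0.0, 0.2]
grip_width: 0.598
grip_force: 0.0
```

Request:
jog_arm(
  deltas=[
    {"tx": 0,"ty": 0,"tz": 0,"wx": 0,"wy": 0,"wz": 0},
    {"tx": 0,"ty": 0,"tz": 0,"wx": 0,"wy": 0,"wz": 0},
    {"tx": 0,"ty": 0,"tz": 0,"wx": 0,"wy": 0,"wz": 0},
    {"tx": 0,"ty": 0,"tz": 0,"wx": 0,"wy": 0,"wz": 0},
    {"tx": 0,"ty": 0,"tz": 0,"wx": 0,"wy": 0,"wz": 0},
    {"tx": 0,"ty": 0,"tz": 0,"wx": 0,"wy": 0,"wz": 0},
  ],
  jaw=1,
  squeeze=40,
)

```text
t: 3.02
tcp_pos: [0.4856, 0.0691, 0.1219]
tool_rot: [[0.816, 0.578, -0.0], [0.578, -0.816, -0.0], [-0.0, -0.0, -1.0]]
wrist_force: [0.1, -0.4, 0.2]
grip_width: -0.001
grip_force: 0.0
```

```bash
python3 - <<'E'
from h import *
from workcell import camera,sensors
s=sensors.get_state();print(s['grip_width'],s['grip_force'],s['wrist_force'],s['ft_torque'])
p,d=camera('wrist');q,_=camera('side')
a=cv2.resize(p[180:480,150:500],(700,600))[:, :];b=cv2.resize(q[200:310,340:470],None,fx=4.5,fy=4.5)
cv2.imwrite('pics/w2.png',np.hstack([cv2.resize(a,(420,360)),cv2.resize(b,(380,360))]))
E
```

```text
-0.0006567450844785726 0.0 [ 0.11440305 -0.36037963  0.22660455] [-0.01012692 -0.0293141   0.01508587]
```

View pics/w2.png

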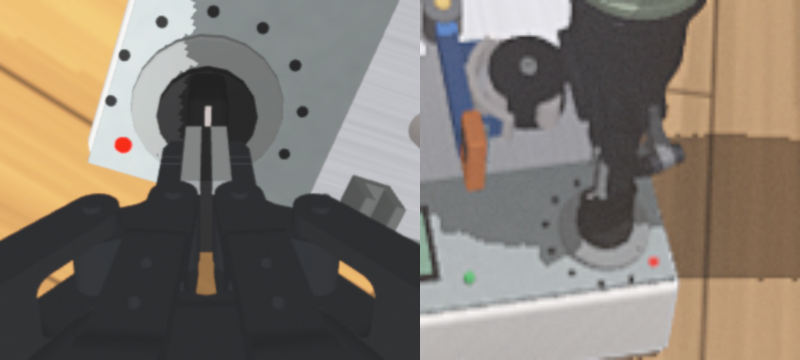

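The pads straddle the black bar under the mark, with a gap of several mm still between them. But the sensor reads shut with no force, so I'll test with a small turn.

Request:
jog_arm(
  deltas=[
    {"tx": 0,"ty": 0,"tz": 0,"wx": 0,"wy": 0,"wz": -0.15},
    {"tx": 0,"ty": 0,"tz": 0,"wx": 0,"wy": 0,"wz": -0.3},
    {"tx": 0,"ty": 0,"tz": 0,"wx": 0,"wy": 0,"wz": -0.3},
  ],
)

```text
t: 3.5
tcp_pos: [0.4857, 0.069, 0.122]
tool_rot: [[0.61, 0.792, 0.0], [0.792, -0.61, 0.0], [0.0, -0.0, -1.0]]
wrist_force: [0.4, 0.4, 0.7]
grip_width: 0.0
grip_force: 0.0
```

```bash
python3 - <<'E'
from h import *
from workcell import camera,sensors
s=sensors.get_state();print(s['grip_width'],s['grip_force'],s['wrist_force'],s['ft_torque'])
ci=camera_info('wrist');p,d=camera('wrist');np.savez('w3.npz',p=p,d=d)
cv2.imwrite('pics/w3.png',cv2.resize(p[180:400,200:480],(764,600)))
for y in (300,320,340,360,380):print(y,[round(float(v),3) for v in d[y,295:350:5]])
print([round(float(v),3) for v in d[230:300:6,323]])
E
```

```text
0.00047748020017320084 0.0 [0.43302347 0.37676494 0.73912942] [0.0139855  0.03047095 0.0390845 ]
300 [0.147, 0.147, 0.139, 0.139, 0.139, 0.139, 0.139, 0.138, 0.139, 0.148, 0.148]
320 [0.133, 0.134, 0.125, 0.125, 0.124, 0.125, 0.126, 0.126, 0.124, 0.126, 0.132]
340 [0.11, 0.109, 0.112, 0.111, 0.12, 0.12, 0.12, 0.112, 0.112, 0.112, 0.11]
360 [0.104, 0.0, 0.103, 0.102, 0.112, 0.122, 0.124, 0.108, 0.103, 0.103, 0.102]
380 [0.087, 0.087, 0.091, 0.101, 0.114, 0.123, 0.125, 0.112, 0.098, 0.087, 0.087]
[0.189, 0.187, 0.18, 0.171, 0.164, 0.157, 0.155, 0.155, 0.157, 0.157, 0.148, 0.142]
```

View pics/w3.png

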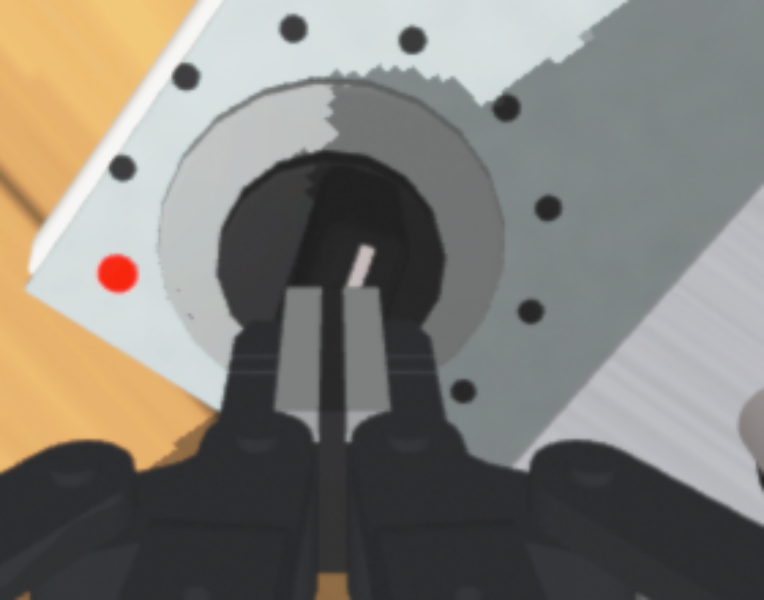

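The fingers have turned, but the mark stayed put (now tilted right). The fingers are shut on nothing, so I'll check the heights of the bar and the fingertips from depth.

```bash
python3 - <<'E'
from h import *
from workcell import camera_info
ci=camera_info('wrist');d=np.load('w3.npz')['d']
def pt(u,v):
    o,r=ray('',(u,v),ci);return (o+r*float(d[v,u])).round(4)
print(ci['origin'])
for n,u,v in [('marktip',333,272),('mark',330,280),('bartop',325,270),('disc',290,270),('deck',240,230),('deck',400,250),('Lpadtip',308,290),('Rpadtip',332,290),('between',321,300),('between',321,320),('Lpad',305,310)]: print(n,pt(u,v))
E
```

```text
[0.53110996 0.12766958 0.2787188 ]
marktip [0.4979 0.0772 0.1347]
mark [0.4951 0.0755 0.1357]
bartop [0.496  0.0799 0.135 ]
disc [0.475  0.0803 0.1046]
deck [0.4605 0.1082 0.0803]
deck [0.5227 0.0499 0.0898]
Lpadtip [0.4884 0.0808 0.1454]
Rpadtip [0.4955 0.0751 0.145 ]
between [0.4919 0.0773 0.1525]
between [0.4919 0.0772 0.1665]
Lpad [0.4879 0.081  0.1609]
```

```bash
python3 - <<'E'
from h import *
from workcell import camera_info,sensors
ci=camera_info('wrist');d=np.load('w3.npz')['d'];p=np.load('w3.npz')['p']
s=sensors.get_state();R=np.array(s['tool_rot']);t=s['tcp_pos'];print(s['joint_pos'])
def pt(u,v):
    o,r=ray('',(u,v),ci);w=o+r*float(d[v,u]);return np.r_[(R.T@(w-t))*1000, w[2]*1000].round(1), p[v,u].tolist()
for u in (295,308,321,330,345):
    for v in range(276,320,4): print(u,v,*pt(u,v))
E
```

```text
[-0.58467986  0.49062511  0.42837218  2.05230515 -0.3241491   0.66266758
 -0.60161526]
295 276 [ -0.5 -12.9  16.6 105.3] [58, 58, 60]
295 280 [ -3.1 -13.   17.7 104.3] [59, 59, 58]
295 284 [ -5.4 -13.1  18.  104. ] [59, 57, 58]
295 288 [ -6.4 -12.9  15.6 106.3] [59, 57, 57]
295 292 [ -9.6 -13.2  17.8 104.1] [60, 57, 58]
295 296 [-11.2 -13.1  16.6 105.3] [59, 57, 58]
295 300 [  6.8 -10.1 -23.4 145.3] [48, 45, 45]
295 304 [  7.   -9.9 -27.1 149. ] [48, 45, 45]
295 308 [  7.1  -9.6 -30.4 152.4] [47, 45, 44]
295 312 [  6.2  -9.6 -31.8 153.7] [49, 46, 45]
295 316 [  6.5  -9.3 -35.2 157.1] [62, 60, 58]
308 276 [  2.   -6.3  11.  111. ] [40, 39, 40]
308 280 [  2.5  -6.1   5.2 116.7] [33, 32, 33]
308 284 [  2.5  -6.    0.7 121.2] [45, 44, 44]
308 288 [ 10.7  -5.2 -20.9 142.9] [127, 127, 125]
308 292 [ 10.7  -5.1 -24.5 146.4] [127, 128, 125]
308 296 [ 10.9  -4.9 -28.2 150.1] [128, 128, 125]
308 300 [ 10.3  -4.9 -30.4 152.3] [128, 129, 126]
308 304 [ 10.5  -4.7 -33.8 155.8] [128, 128, 126]
308 308 [ 10.5  -4.6 -36.7 158.7] [127, 129, 125]
308 312 [ 11.1  -4.5 -40.7 162.6] [127, 128, 125]
308 3
[... 1088 characters left out ...]
 3.1 -34.  155.9] [127, 127, 125]
330 308 [ 10.2   3.  -36.1 158. ] [127, 128, 125]
330 312 [ 10.8   2.9 -40.1 162.1] [127, 128, 125]
330 316 [ 10.7   2.9 -42.7 164.7] [128, 128, 126]
345 276 [ 11.8   9.6 -11.8 133.7] [39, 38, 38]
345 280 [ 10.4   9.6 -12.8 134.7] [37, 37, 37]
345 284 [  7.8   9.8 -10.9 132.8] [36, 35, 36]
345 288 [ -7.4  11.7  17.8 104.1] [40, 39, 40]
345 292 [ -9.5  11.8  17.6 104.4] [40, 39, 40]
345 296 [-11.2  11.7  16.6 105.3] [41, 40, 40]
345 300 [  6.4   9.1 -22.5 144.5] [47, 45, 43]
345 304 [  6.6   8.9 -26.2 148.2] [47, 45, 44]
345 308 [  6.9   8.7 -29.9 151.8] [48, 45, 44]
345 312 [  6.7   8.5 -32.5 154.5] [48, 46, 45]
345 316 [  6.7   8.3 -35.5 157.4] [62, 60, 60]
```

The closed fingertips sit at tool z ≈ -20 mm (world z 0.142), about 31 mm higher than the nominal TCP and nose length imply. They therefore shut above the bar, and the knob hasn't moved. I'll reopen, realign and go 32 mm lower.

Request:
jog_arm(
  deltas=[
    {"tx": 0,"ty": 0,"tz": -5,"wx": 0,"wy": 0,"wz": 0.15},
    {"tx": 0,"ty": 0,"tz": -5,"wx": 0,"wy": 0,"wz": 0.305},
    {"tx": 0,"ty": 0,"tz": -5,"wx": 0,"wy": 0,"wz": 0.305},
    {"tx": 0,"ty": 0,"tz": -5,"wx": 0,"wy": 0,"wz": 0.305},
    {"tx": 0,"ty": 0,"tz": -5,"wx": 0,"wy": 0,"wz": 0.305},
    {"tx": 0,"ty": 0,"tz": 10,"wx": 0,"wy": 0,"wz": 0.305},
    {"tx": 0,"ty": 0,"tz": 25,"wx": 0,"wy": 0,"wz": 0.305},
    {"tx": 0,"ty": 0,"tz": 31,"wx": 0,"wy": 0,"wz": 0.305},
    {"tx": 0,"ty": 0,"tz": 31,"wx": 0,"wy": 0,"wz": 0.305},
  ],
  jaw=0.4,
)

```text
t: 4.68
tcp_pos: [0.4853, 0.0688, 0.0903]
tool_rot: [[0.819, 0.573, -0.001], [0.573, -0.819, -0.0], [-0.001, -0.0, -1.0]]
wrist_force: [-0.9, 0.4, 0.4]
grip_width: 0.599
grip_force: 0.0
```

Request:
jog_arm(
  deltas=[
    {"tx": 0,"ty": 0,"tz": 0,"wx": 0,"wy": 0,"wz": 0},
    {"tx": 0,"ty": 0,"tz": 0,"wx": 0,"wy": 0,"wz": 0},
    {"tx": 0,"ty": 0,"tz": 0,"wx": 0,"wy": 0,"wz": 0},
    {"tx": 0,"ty": 0,"tz": 0,"wx": 0,"wy": 0,"wz": 0},
    {"tx": 0,"ty": 0,"tz": 0,"wx": 0,"wy": 0,"wz": 0},
  ],
  jaw=1,
  squeeze=40,
)

```text
t: 5.3
tcp_pos: [0.486, 0.069, 0.0913]
tool_rot: [[0.819, 0.573, 0.001], [0.573, -0.819, 0.0], [0.001, 0.001, -1.0]]
wrist_force: [0.1, -2.5, 5.7]
grip_width: 0.153
grip_force: 41.1
```

Gripped: 13 mm opening at 41 N. Turning anticlockwise.

Request:
jog_arm(
  deltas=[
    {"tx": 0,"ty": 0,"tz": 0,"wx": 0,"wy": 0,"wz": -0.1},
    {"tx": 0,"ty": 0,"tz": 0,"wx": 0,"wy": 0,"wz": -0.27},
    {"tx": 0,"ty": 0,"tz": 0,"wx": 0,"wy": 0,"wz": -0.44},
    {"tx": 0,"ty": 0,"tz": 0,"wx": 0,"wy": 0,"wz": -0.61},
    {"tx": 0,"ty": 0,"tz": 0,"wx": 0,"wy": 0,"wz": -0.78},
    {"tx": 0,"ty": 0,"tz": 0,"wx": 0,"wy": 0,"wz": -0.95},
    {"tx": 0,"ty": 0,"tz": 0,"wx": 0,"wy": 0,"wz": -1.12},
    {"tx": 0,"ty": 0,"tz": 0,"wx": 0,"wy": 0,"wz": -1.29},
    {"tx": 0,"ty": 0,"tz": 0,"wx": 0,"wy": 0,"wz": -1.46},
    {"tx": 0,"ty": 0,"tz": 0,"wx": 0,"wy": 0,"wz": -1.63},
    {"tx": 0,"ty": 0,"tz": 0,"wx": 0,"wy": 0,"wz": -1.78},
    {"tx": 0,"ty": 0,"tz": 0,"wx": 0,"wy": 0,"wz": -1.9},
  ],
)

```text
t: 6.8
tcp_pos: [0.4829, 0.069, 0.0912]
tool_rot: [[-0.81, 0.586, -0.005], [0.586, 0.81, -0.001], [0.003, -0.004, -1.0]]
wrist_force: [-20.9, -1.3, 27.0]
grip_width: 0.158
grip_force: 44.2
```

```bash
python3 -c "
from workcell import sensors;s=sensors.get_state();print(s['ft_torque'],s['wrist_force'],s['joint_pos'])"
```

```text
[-0.223635    4.60165149 -0.07736149] [-20.92035465  -1.26928551  26.99690728] [-0.21623205  0.50266289 -0.06118837  2.05618073  0.05228865  0.58908962
  0.63104746]
```

Request:
jog_arm(
  deltas=[
    {"tx": 0,"ty": 0,"tz": 0,"wx": 0,"wy": 0,"wz": -0.06},
    {"tx": 0,"ty": 0,"tz": 0,"wx": 0,"wy": 0,"wz": -0.12},
    {"tx": 0,"ty": 0,"tz": 0,"wx": 0,"wy": 0,"wz": -0.16},
    {"tx": 0,"ty": 0,"tz": 0,"wx": 0,"wy": 0,"wz": -0.16},
  ],
)

```text
t: 7.3
tcp_pos: [0.4829, 0.0687, 0.0912]
tool_rot: [[-0.891, 0.454, -0.005], [0.454, 0.891, -0.001], [0.004, -0.003, -1.0]]
wrist_force: [-21.5, -1.2, 28.2]
grip_width: 0.155
grip_force: 48.1
```

```bash
python3 -c "
from workcell import sensors;s=sensors.get_state();print(s['ft_torque'],s['wrist_force'],s['joint_pos'])"
```

```text
[-0.22788984  4.60136126 -0.82690751] [-21.51706247  -1.18036391  28.17050653] [-0.18321655  0.50315435 -0.10369694  2.05459307  0.08869635  0.59308515
  0.75142742]
```

At the stop: reaction torque rose to -0.83 N m with the tool at 153°, which matches the red dot. Release, rise and check.

Request:
jog_arm(
  deltas=[
    {"tx": 0,"ty": 0,"tz": 0,"wx": 0,"wy": 0,"wz": 0},
    {"tx": 0,"ty": 0,"tz": 0,"wx": 0,"wy": 0,"wz": 0},
    {"tx": 0,"ty": 0,"tz": 0,"wx": 0,"wy": 0,"wz": 0},
    {"tx": 0,"ty": 0,"tz": 0,"wx": 0,"wy": 0,"wz": 0},
    {"tx": 0,"ty": 0,"tz": -40,"wx": 0,"wy": 0,"wz": 0},
    {"tx": 0,"ty": 0,"tz": -90,"wx": 0,"wy": 0,"wz": 0},
    {"tx": 0,"ty": 0,"tz": -110,"wx": 0,"wy": 0,"wz": 0},
    {"tx": 0,"ty": 0,"tz": -110,"wx": 0,"wy": 0,"wz": 0},
  ],
  jaw=0.4,
)

```text
t: 8.3
tcp_pos: [0.4864, 0.0693, 0.2022]
tool_rot: [[-0.891, 0.454, 0.003], [0.454, 0.891, 0.001], [-0.002, 0.002, -1.0]]
wrist_force: [0.5, -0.1, -1.2]
grip_width: 0.601
grip_force: 0.0
```

```bash
python3 - <<'E'
from h import *
from workcell import camera,sensors
s=sensors.get_state();print(s['ft_torque'],s['wrist_force'])
ci=camera_info('wrist');p,d=camera('wrist');cv2.imwrite('pics/w4.png',p);np.savez('w4.npz',p=p,d=d,**ci)
H,S,V=cv2.split(cv2.cvtColor(p,cv2.COLOR_BGR2HSV))
m=(((H<4)|(H>175))&(S>150)&(V>120)).astype(np.uint8);n,l,st,c=cv2.connectedComponentsWithStats(m)
for i in range(1,n):
    if st[i,4]>15: print('red',st[i],onz('',c[i],.09,ci))
E
```

```text
[0.00099291 0.01614352 0.03545504] [ 0.53094948 -0.09266865 -1.22877297]
red [314 158  11  11  87] [0.447059   0.08737195 0.09      ]
```

View pics/w4.png

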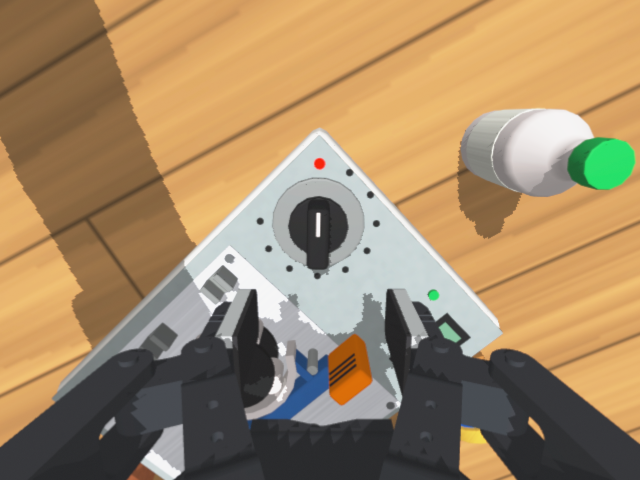

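The mark (318,212–236) now points straight at the red dot (319,163), so the knob is off. Next, shut the fingers and go behind the lug on the wheel side.

Request:
jog_arm(
  deltas=[
    {"tx": -20,"ty": 0,"tz": 0,"wx": 0,"wy": 0,"wz": -0.15},
    {"tx": -40,"ty": 0,"tz": 0,"wx": 0,"wy": 0,"wz": -0.31},
    {"tx": -60,"ty": 0,"tz": 0,"wx": 0,"wy": 0,"wz": -0.47},
    {"tx": -76,"ty": 1,"tz": 0,"wx": 0,"wy": 0,"wz": -0.63},
    {"tx": -76,"ty": 1,"tz": 0,"wx": 0,"wy": 0,"wz": -0.77},
    {"tx": -76,"ty": 1,"tz": 40,"wx": 0,"wy": 0,"wz": -0.77},
    {"tx": -76,"ty": 1,"tz": 55,"wx": 0,"wy": 0,"wz": -0.77},
    {"tx": -76,"ty": 1,"tz": 55,"wx": 0,"wy": 0,"wz": -0.77},
  ],
  jaw=1,
)

```text
t: 9.35
tcp_pos: [0.5531, 0.0356, 0.1448]
tool_rot: [[-0.956, -0.295, -0.003], [-0.295, 0.956, -0.0], [0.003, 0.001, -1.0]]
wrist_force: [0.2, 0.2, 0.5]
grip_width: -0.0
grip_force: 0.0
```

```bash
python3 - <<'E'
from h import *
from workcell import camera,sensors
s=sensors.get_state();print(s['ft_torque'],s['wrist_force'],s['joint_pos'])
p,d=camera('side');b=camera('top')[0]
cv2.imwrite('pics/s5.png',np.hstack([cv2.resize(p[170:320,290:440],(400,400)),cv2.resize(b[230:390,240:400],(400,400))]))
E
```

```text
[ 0.06714162  0.01245446 -0.00841892] [0.18105276 0.23899333 0.45077079] [ 0.01576771  0.5117311  -0.2555613   1.84595808  0.17156897  0.80794789
  1.54234013]
```

View pics/s5.png

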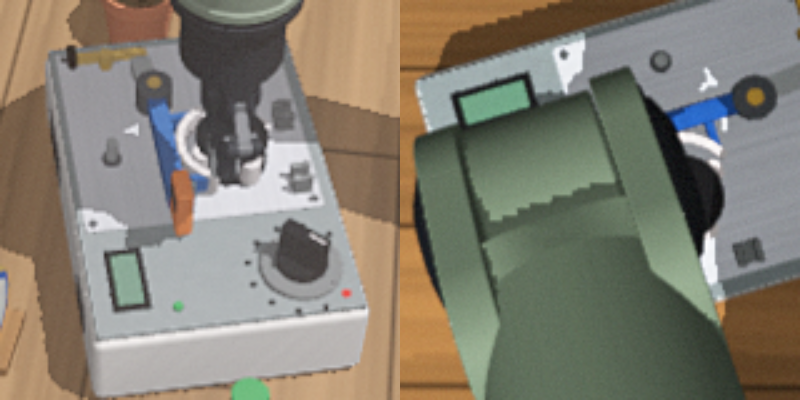

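The fingers stand beside the lug on the wheel side, and all bystanders are undisturbed. Lower to lug height, then push along the arc.

Request:
jog_arm(
  deltas=[
    {"tx": 0,"ty": 0,"tz": 20,"wx": 0,"wy": 0,"wz": 0},
    {"tx": 0,"ty": 0,"tz": 38,"wx": 0,"wy": 0,"wz": 0},
    {"tx": -7,"ty": 0,"tz": 38,"wx": 0,"wy": 0,"wz": 0},
    {"tx": -13,"ty": 0,"tz": 38,"wx": 0,"wy": 0,"wz": 0},
    {"tx": -16,"ty": 0,"tz": 38,"wx": 0,"wy": 0,"wz": 0.02},
    {"tx": -16,"ty": 0,"tz": 38,"wx": 0,"wy": 0,"wz": 0.02},
  ],
)

```text
t: 10.2
tcp_pos: [0.5691, 0.0406, 0.1082]
tool_rot: [[-0.961, -0.275, -0.0], [-0.275, 0.961, 0.0], [0.0, 0.0, -1.0]]
wrist_force: [-5.4, -0.3, 2.0]
grip_width: 0.006
grip_force: 2.3
```

Request:
jog_arm(
  deltas=[
    {"tx": -4.5,"ty": 0.3,"tz": 0,"wx": 0,"wy": 0,"wz": 0.03},
    {"tx": -11,"ty": 0.5,"tz": 0,"wx": 0,"wy": 0,"wz": 0.08},
    {"tx": -18,"ty": 0.6,"tz": 0,"wx": 0,"wy": 0,"wz": 0.13},
    {"tx": -25,"ty": 0.6,"tz": 0,"wx": 0,"wy": 0,"wz": 0.18},
    {"tx": -31.5,"ty": 0,"tz": 0,"wx": 0,"wy": 0,"wz": 0.23},
    {"tx": -38,"ty": -0.7,"tz": 0,"wx": 0,"wy": 0,"wz": 0.28},
    {"tx": -45,"ty": -2,"tz": 0,"wx": 0,"wy": 0,"wz": 0.33},
    {"tx": -52,"ty": -3.5,"tz": 0,"wx": 0,"wy": 0,"wz": 0.38},
    {"tx": -57,"ty": -5,"tz": 0,"wx": 0,"wy": 0,"wz": 0.42},
    {"tx": -57,"ty": -5,"tz": 0,"wx": 0,"wy": 0,"wz": 0.42},
  ],
)

```text
t: 11.45
tcp_pos: [0.6247, 0.0509, 0.1081]
tool_rot: [[-0.99, 0.141, -0.001], [0.141, 0.99, -0.001], [0.001, -0.001, -1.0]]
wrist_force: [-9.5, -1.3, 5.0]
grip_width: 0.006
grip_force: 4.6
```

Request:
jog_arm(
  deltas=[
    {"tx": -3,"ty": 0,"tz": 0,"wx": 0,"wy": 0,"wz": 0.02},
    {"tx": -5.5,"ty": -0.2,"tz": 0,"wx": 0,"wy": 0,"wz": 0.04},
    {"tx": -7,"ty": -0.2,"tz": 0,"wx": 0,"wy": 0,"wz": 0.04},
    {"tx": -7,"ty": -0.2,"tz": 0,"wx": 0,"wy": 0,"wz": 0.04},
  ],
)

```text
t: 11.95
tcp_pos: [0.63, 0.0507, 0.108]
tool_rot: [[-0.984, 0.179, -0.004], [0.179, 0.984, 0.0], [0.004, -0.001, -1.0]]
wrist_force: [-18.4, 2.6, 10.6]
grip_width: 0.002
grip_force: 9.8
```

Request:
jog_arm(
  deltas=[
    {"tx": -1,"ty": 0,"tz": 0,"wx": 0,"wy": 0,"wz": 0},
    {"tx": -1.5,"ty": 0,"tz": 0,"wx": 0,"wy": 0,"wz": 0},
    {"tx": -1.5,"ty": 0,"tz": 0,"wx": 0,"wy": 0,"wz": 0},
    {"tx": -1.5,"ty": 0,"tz": 0,"wx": 0,"wy": 0,"wz": 0},
  ],
)

```text
t: 12.45
tcp_pos: [0.6301, 0.0507, 0.1079]
tool_rot: [[-0.984, 0.179, -0.007], [0.179, 0.984, 0.0], [0.007, -0.001, -1.0]]
wrist_force: [-29.3, 4.5, 17.9]
grip_width: -0.005
grip_force: 14.8
```

```bash
python3 - <<'E'
from h import *
from workcell import camera,sensors
s=sensors.get_state();print(s['tcp_pos'],s['ft_torque'],s['wrist_force'])
p,d=camera('side');b=camera('top')[0]
cv2.imwrite('pics/s6.png',np.hstack([cv2.resize(p[120:360,240:480],(400,400),interpolation=cv2.INTER_CUBIC),cv2.resize(b[150:390,190:430],(400,400))]))
E
```

```text
[0.63006744 0.05070081 0.10789227] [ 0.88794694  5.86804077 -0.07759465] [-29.33478001   4.52978811  17.89397651]
```

View pics/s6.png

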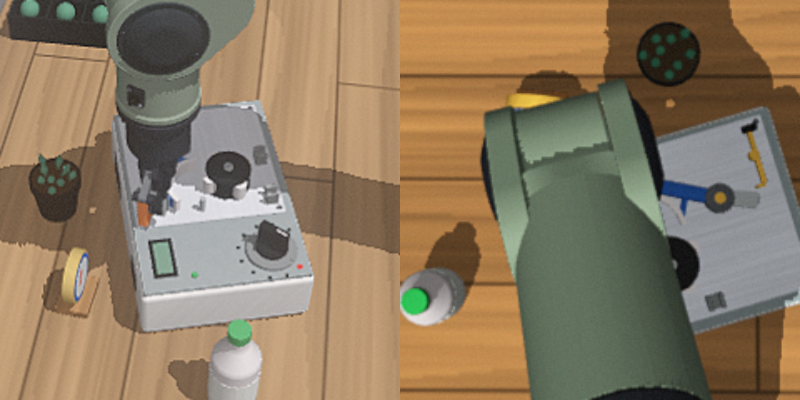

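The side view shows the arm swung back with the lug held by the fingers and the bystanders in place. The TCP no longer advances and the force has risen to 29 N (θ≈0.48), so it's on the end stop.

```bash
python3 -c "
from workcell import ticket;print(ticket.close_job())"
```

```text
the job is handed in; nothing more can be done
None
```

The speed knob is fully anticlockwise at its end stop, and the pressure arm is pushed to its end stop (about 0.48 rad) and held there by the lug at about 30 N; the pots, bottle and hygrometer were not touched, and the job was handed in at about 12.5 s of the 54 s allowed.

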